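Restock the bathroom jar board from the lidded tub

ROBOT

A 6-joint arm with a two-finger parallel gripper is mounted at the origin on the work surface. World frame = base frame: x ahead of the robot, y to its left, z up, the work surface at z = 0. Lengths are in m, angles in degrees, forces in N, time in s.
With the tool pointing down it reaches from about 0.3 to 0.95 m from the base axis. Payload 3.1 kg.
Tool frame: the origin (TCP) lies midway between the tips of the shut fingers; the grasp point (between the pads) lies ctrl.pinch_z behind it (ctrl.pinch_z is the distance from the TCP to the grasp point, in m); z points along the fingers, y is the line along which they close (so a half turn about z gives the same grasp; the last joint's range is limited). The gripper opens to 85 mm and grips with 20 to 120 N. Pads are 22 mm wide; open, the fingers measure 114 mm over their backs; the gripper's body (76 mm by 85 mm) begins 54 mm behind the grasp point. The pads swing forward as they close: fully open they stand 13 mm farther back than shut.
Start: joints at [-74.238, 17.653, 93.61, -0, 68.738, -3.994], TCP at [0.211, -0.588, 0.231] pointing down, gripper open.
Joint ranges: [-175.34, 175.34], [-45.06, 112.39], [2.9, 150.54], [-68.45, 248.45], [3.09, 151.38], [-168.51, 168.51]. Speed limits (degrees/s): [159.86, 159.86, 180, 180, 180, 180].

INTERFACE

Orientations are given as [roll, pitch, yaw] about the fixed x, y, z axes, in that order (R = Rz(yaw) Ry(pitch) Rx(roll)).
In Python, from cell import readout, viewer, close_job, nets, ctrl gives the robot as it stands.
- The arm moves only by the tool play_rows, never from a script. Its argument "targets" is a list of rows, each a list of 7 numbers: the shift along the tool's x, y, z in units of 60 mm (1.0 is 60 mm), then the turn, a rotation vector about the tool's x, y, z in units of 6 degrees (1.0 is 6 degrees), then the opening, from 0 (shut) to 1 (fully open). In form: [[x, y, z, ax, ay, az, gripper], ...]. A call has 1 to 8 rows; each row is the pose to reach, as a shift and turn from the pose commanded when the call began, along the tool's axes at that moment; what a row does not reach only later rows make up. A row lasts 1/8 s, in which the tool goes at most 62.5 mm and 10.7 degrees, less where a joint would pass 70% of its speed; a pose out of reach is approached as far as the arm can. A call with a gripper value outside its range is refused whole. The fingers move at their own pace and stop on an object; the grip force is fixed at half the most. Time passes only in rows, so rows that repeat a pose let the fingers close. It gives the time, the measured TCP pose, the force, the opening and the grip force at its end, in the units of the state.
- readout.get_obs(): the state, without advancing time (a new reading comes with each control period).
- viewer.read_camera(name): name is "scene" or "top" or "wrist"; returns (picture, depth): 480x640x3 uint8, red, green, blue; 480x640 float32, m along the optical axis (not along the pixel's ray), 0 where there is no reading.
- viewer.camera_model(name): a dict with "intrinsics" (3x3 intrinsics, pixels), "R" (3x3) and "t" (3): a world point X has camera coordinates R X + t; the wrist camera has in their place "mount" (4x4, takes a point from camera to tool coordinates, whose origin is the TCP and whose axes are the flange's). Camera axes: x right, y down, z forward; pixel columns grow to the right and rows downward; lengths in m; the calibration is good to about 2 mm. A picture is of the moment at which its call begins: read the wrist's pose just before it. camera_model takes no time and is no camera call.
- close_job(): hands the job in; it is judged then, once.
Trained networks look in the newest picture that a camera, given by its name, has taken for a name from the list of things; names that differ only in an ending like _2 or _b are one class to them, and where a whole thing is asked for, a point or a joint stands for the part that bears it (a point fixed in the world has none). Each returns a list of dicts, best first, with "conf" (0 to 1); they miss things now and then, are a little off and sometimes report something else, mostly with a low value. They report only what shows in the picture. A call takes as long as a camera call.
- nets.search_frame(camera, thing): "location" ([column, row] in pixels, amid what is visible of it).
- nets.trace(camera, thing): "mask" (480x640 bool, what is visible of it) and "location" ([column, row] in pixels, amid what is visible of it).
- nets.place_of(camera, thing): "location" ([column, row] in pixels: a listed point, or the origin of a listed thing).
The state is a dict: "clock": time; "joint_pos": joint angles; "qvel": joint speeds; "joint_torque": joint torques, N m; "tool_pos": TCP position; "eef_rot": TCP orientation; "ft_force": force on the tool from outside, world axes, zero at the start; "torque": the same for the moment, N m; "finger_gap": finger opening in m; "finger_force": force on a finger pad.
Only numpy, scipy, OpenCV 4.12 (cv2) and the standard library are available. Lean on these libraries where they do the work, as an engineer would, in place of code of your own. Each camera call takes 0.05 s, during which the arm holds its last target. There are 200 camera calls.

TASK

Restock the jar board: every coloured spot must have one jar with a cap of its own colour standing upright and well centred on it, so fetch only the missing colours from the lidded tub and leave the other spare jars in it. First stand the plant upright on the cork mat, then lift the lid off by its knob and lay it flat on the middle of the slatted rack; once the board is complete, seat the lid fully back on the tub and then stand the plant on it again beside the knob. Keep the jars that were already out on their own spots, do not tip the plant over, and do not disturb the other things on the counter.

Things in the scene. Friction and masses are not known exactly. Their poses are not given: they have to be found in the camera images.
- crock: fixed round open-topped light wooden tub, 236 mm across, 90 mm high, wall 6 mm, floor 6 mm thick, inner radius 108 (bottom) to 112 mm (rim); stores the spare jars under its lid. Origin: centre of its underside, z up
- lid: loose round wooden lid of the tub, 300 g: a flange 242 mm across and 8 mm thick above a plug 208 mm across and 6 mm deep that drops inside the tub's rim; in the middle a dark steel knob, upright cylinder 34 mm across, from 14 to 44 mm above the origin. Origin: centre of the plug's underside, z up (84 mm above the tub's origin when seated)
- plant: loose succulent in a round terracotta pot 60 mm across and 64 mm high, foliage up to 96 mm, 250 g; stands on the lid beside the knob at the start. Origin: centre of the pot's underside, z up
- cork_mat: fixed round cork mat 100 mm across, 4 mm thick, on the counter: where the plant is put meanwhile. Origin: centre of its underside
- rack: fixed slatted wooden rack, 200 x 186 mm, top 12 mm above the counter: where the lid is put meanwhile. Origin: centre of its underside
- board: fixed dark wooden board 120 x 400 mm (x, y), 10 mm thick, with four coloured round spots 92 mm apart in a row along its y. Origin: centre of its underside
- spot_blue: blue round spot 76 mm across inlaid flush in the board's top (which spot is where varies). Origin: its centre, at the height of the board's top
- spot_green: green round spot 76 mm across inlaid flush in the board's top (which spot is where varies). Origin: its centre, at the height of the board's top
- spot_yellow: yellow round spot 76 mm across inlaid flush in the board's top (which spot is where varies). Origin: its centre, at the height of the board's top
- spot_red: red round spot 76 mm across inlaid flush in the board's top (which spot is where varies). Origin: its centre, at the height of the board's top
- out_blue: loose upright white jar with blue cap and band, 56 mm across, 60 mm high, 200 g, heavy foot, already standing on the blue spot of the board; may be absent. Origin: centre of its underside, z up
- out_green: loose upright white jar with green cap and band, 56 mm across, 60 mm high, 200 g, heavy foot, already standing on the green spot of the board; may be absent. Origin: centre of its underside, z up
- out_yellow: loose upright white jar with yellow cap and band, 56 mm across, 60 mm high, 200 g, heavy foot, already standing on the yellow spot of the board; may be absent. Origin: centre of its underside, z up
- out_red: loose upright white jar with red cap and band, 56 mm across, 60 mm high, 200 g, heavy foot, already standing on the red spot of the board; may be absent. Origin: centre of its underside, z up
- spare_blue: loose jar of the same look and size (blue cap, 56 mm across, 60 mm high), standing upright on the floor of the tub under the lid. Origin: centre of its underside, z up
- spare_green: loose jar of the same look and size (green cap, 56 mm across, 60 mm high), standing upright on the floor of the tub under the lid. Origin: centre of its underside, z up
- spare_yellow: loose jar of the same look and size (yellow cap, 56 mm across, 60 mm high), standing upright on the floor of the tub under the lid. Origin: centre of its underside, z up
- spare_red: loose jar of the same look and size (red cap, 56 mm across, 60 mm high), standing upright on the floor of the tub under the lid. Origin: centre of its underside, z up
- tumbler: bystander: green glass tumbler 64 mm across, 90 mm high. Origin: centre of its underside
- vase: bystander: white ceramic jar 72 mm across, 100 mm high. Origin: centre of its underside
- lotion: bystander: white tub with black cap, 60 mm across, 80 mm high. Origin: centre of its underside
- hairbrush: bystander: wooden hairbrush 190 mm long, 31 mm high, lying bristles down at the back. Origin: underside of its middle
- soap_dish: bystander, fixed: blue dish 90 x 70 mm with a white soap, 34 mm high. Origin: centre of its underside

How it is judged (in metres and radians):
On the way, in this order (a step that is already met when the one before it is completed fails the run):
1. the plant stands upright on the cork mat (horizontal distance between plant and cork_mat below 0.03 m and z of plant in the frame of cork_mat below 0.01 m and angle between plant's own z axis and vertical below 0.12 rad and linear speed of plant below 0.03 m/s), for 0.2 s.
2. the lid lies flat on the rack (horizontal distance between lid and rack below 0.05 m and z of lid in the frame of rack below 0.018 m and angle between lid's own z axis and vertical below 0.08 rad and linear speed of lid below 0.03 m/s), for 0.2 s.
3. every spot holds a jar of its own colour; the unneeded spares are in the tub (((horizontal distance between out_blue and spot_blue below 0.018 m and angle between out_blue's own z axis and vertical below 0.12 rad and z of out_blue in the frame of board below 0.016 m and linear speed of out_blue below 0.03 m/s) or (horizontal distance between spare_blue and spot_blue below 0.018 m and angle between spare_blue's own z axis and vertical below 0.12 rad and z of spare_blue in the frame of board below 0.016 m and linear speed of spare_blue below 0.03 m/s)) and ((horizontal distance between out_green and spot_green below 0.018 m and angle between out_green's own z axis and vertical below 0.12 rad and z of out_green in the frame of board below 0.016 m and linear speed of out_green below 0.03 m/s) or (horizontal distance between spare_green and spot_green below 0.018 m and angle between spare_green's own z axis and vertical below 0.12 rad and z of spare_green in the frame of board below 0.016 m and linear speed of spare_green below 0.03 m/s)) and ((horizontal distance between out_yellow and spot_yellow below 0.018 m and angle between out_yellow's own z axis and vertical below 0.12 rad and z of out_yellow in the frame of board below 0.016 m and linear speed of out_yellow below 0.03 m/s) or (horizontal distance between spare_yellow and spot_yellow below 0.018 m and angle between spare_yellow's own z axis and vertical below 0.12 rad and z of spare_yellow in the frame of board below 0.016 m and linear speed of spare_yellow below 0.03 m/s)) and ((horizontal distance between out_red and spot_red below 0.018 m and angle between out_red's own z axis and vertical below 0.12 rad and z of out_red in the frame of board below 0.016 m and linear speed of out_red below 0.03 m/s) or (horizontal distance between spare_red and spot_red below 0.018 m and angle between spare_red's own z axis and vertical below 0.12 rad and z of spare_red in the frame of board below 0.016 m and linear speed of spare_red below 0.03 m/s)) and horizontal distance between out_blue and spot_blue below 0.018 m and angle between each of out_blue, out_green, out_yellow, out_red's own z axis and vertical below 0.12 rad and z of each of out_blue, out_green, out_yellow, out_red in the frame of board below 0.016 m and linear speed of each of out_blue, out_green, out_yellow, out_red below 0.03 m/s and horizontal distance between out_green and spot_green below 0.018 m and horizontal distance between out_yellow and spot_yellow below 0.018 m and horizontal distance between out_red and spot_red below 0.018 m and ((horizontal distance between spare_blue and spot_blue below 0.018 m and angle between spare_blue's own z axis and vertical below 0.12 rad and z of spare_blue in the frame of board below 0.016 m and linear speed of spare_blue below 0.03 m/s) or (horizontal distance between spare_blue and crock below 0.11 m and height (world z) of spare_blue below 0.05 m)) and ((horizontal distance between spare_green and spot_green below 0.018 m and angle between spare_green's own z axis and vertical below 0.12 rad and z of spare_green in the frame of board below 0.016 m and linear speed of spare_green below 0.03 m/s) or (horizontal distance between spare_green and crock below 0.11 m and height (world z) of spare_green below 0.05 m)) and ((horizontal distance between spare_yellow and spot_yellow below 0.018 m and angle between spare_yellow's own z axis and vertical below 0.12 rad and z of spare_yellow in the frame of board below 0.016 m and linear speed of spare_yellow below 0.03 m/s) or (horizontal distance between spare_yellow and crock below 0.11 m and height (world z) of spare_yellow below 0.05 m)) and ((horizontal distance between spare_red and spot_red below 0.018 m and angle between spare_red's own z axis and vertical below 0.12 rad and z of spare_red in the frame of board below 0.016 m and linear speed of spare_red below 0.03 m/s) or (horizontal distance between spare_red and crock below 0.11 m and height (world z) of spare_red below 0.05 m))), for 0.2 s.
4. the lid is seated on the tub again (horizontal distance between lid and crock below 0.014 m and z of lid in the frame of crock between 0.08 and 0.088 m and angle between lid's own z axis and vertical below 0.04 rad and linear speed of lid below 0.03 m/s), for 0.2 s.
5. the plant stands on the lid again (horizontal distance between plant and lid below 0.1 m and z of plant in the frame of lid between 0.009 and 0.02 m and angle between plant's own z axis and vertical below 0.12 rad and linear speed of plant below 0.03 m/s), for 0.2 s.
At the end, for the whole second after the job is handed in: Each spot has an upright jar of its colour within 18 mm of its centre (jars out at the start included); the other spares are in the tub; the lid is seated level on the tub, within 14 mm of centre; the plant stands upright on the lid beside the knob; all at rest (all of step 3 and all of step 4 and all of step 5); the robot touches nothing.
It fails at once if the tumbler is moved by more than 30 mm (distance of tumbler from where it was at the start of the episode above 0.03 m).
It fails at once if the vase is moved by more than 30 mm (distance of vase from where it was at the start of the episode above 0.03 m).
It fails at once if the lotion is moved by more than 30 mm (distance of lotion from where it was at the start of the episode above 0.03 m).
It fails at once if the hairbrush is moved by more than 30 mm (distance of hairbrush from where it was at the start of the episode above 0.03 m).
It fails at once if the plant is tipped over (angle between plant's own z axis and vertical above 0.8 rad).
Of out_blue, out_green, out_yellow, out_red only 1 to 2 are there at a start; the rules pass over those that are not, and their reading is None.
At some moment in a run one of out_blue, out_green, out_yellow, out_red, spare_blue, spare_green, spare_yellow, spare_red may be knocked a few centimetres aside while the robot is not near it.
It also fails if it takes over 210 s, if anything falls off the work surface, if the arm or the gripper's body presses on something with over 40 N, if the wrist force passes 120 N, or if a joint passes its speed limit or range.

## Working session

There is one attempt and no reset: what is moved stays moved. The work goes in short steps, Python scripts to look and compute and a tool call to move; the robot and the scene stay as the last step left them, time stands still between calls to the robot, and variables do not carry over. Pictures are saved under pics/ and viewed, at most 14 in all, crops included, and the job is handed in when it is done.

Besides the shell and the picture viewer there is one more tool, called as a command line: name --pt "numbers of a row" for each row, then --argument value for the rest. play_rows: Moves the arm, as the interface text tells. Its arguments: {"type":"object","properties":{"targets":{"type":"array","items":{"type":"array","items":{"type":"number"}}}},"required":["targets"]}

```bash
ls; mkdir -p pics
python3 - <<'E'
from cell import readout, viewer, nets, ctrl
import cv2,numpy as np
o=readout.get_obs(); print(o); print(ctrl.pinch_z)
for c in("scene","top"):
    im,d=viewer.read_camera(c); cv2.imwrite(f"pics/{c}0.png",im[:,:,::-1]); m=viewer.camera_model(c);print(c,m)
print(viewer.camera_model("wrist"))
E
```

```text
pics
{'clock': 0.0, 'joint_pos': array([-7.42390201e+01,  1.77064435e+01,  9.36900111e+01,  2.21788942e-03,
        6.87374081e+01, -3.99116215e+00]), 'qvel': array([ 0.04015   , -0.0404498 , -0.05651767, -0.00440792,  0.03849697,
       -0.08904664]), 'joint_torque': array([ 8.14729337e-04, -4.15255415e+01, -2.76664281e+01,  2.18264898e-05,
        1.00888332e-02, -2.24307037e-06]), 'tool_pos': array([ 0.21100383, -0.58742524,  0.23002193]), 'eef_rot': array([-1.79866606e+02, -1.13771993e-02,  1.97513221e+01]), 'ft_force': array([-0.06618862, -0.26141348,  0.86058184]), 'torque': array([-0.01547267, -0.0216773 ,  0.00635393]), 'finger_force': 0.0, 'finger_gap': 0.0855097096732327}
0.0187
scene {'intrinsics': array([[619.1706238 ,   0.        , 313.78469104],
       [  0.        , 619.1706238 , 237.73791353],
       [  0.        ,   0.        ,   1.        ]]), 'R': array([[ 0.27123415,  0.96246626, -0.00952537],
       [ 0.78661525, -0.22735867, -0.57405965],
       [-0.55467872,  0.14821178, -0.81875808]]), 't': array([-0.14944126, -0.41635345,  1.71390062])}
top {'intrinsics': arr
[... 176 characters left out ...]
, -0.99990485,  0.01198906],
       [-0.99093661, -0.00836967, -0.13406932],
       [ 0.13415691, -0.0109656 , -0.99089943]]), 't': array([-0.01541139,  0.59502982,  1.17691077])}
{'intrinsics': array([[426.95761524,   0.        , 322.72475386],
       [  0.        , 426.95761524, 251.45719866],
       [  0.        ,   0.        ,   1.        ]]), 'mount': array([[ 7.61222168e-04, -9.47533822e-01, -3.19654620e-01,
         8.29038460e-02],
       [ 9.99999667e-01,  6.27071452e-04,  5.22596870e-04,
        -5.65585165e-04],
       [-2.94731923e-04, -3.19654912e-01,  9.47533984e-01,
        -1.43084270e-01],
       [ 0.00000000e+00,  0.00000000e+00,  0.00000000e+00,
         1.00000000e+00]])}
```

View pics/top0.png

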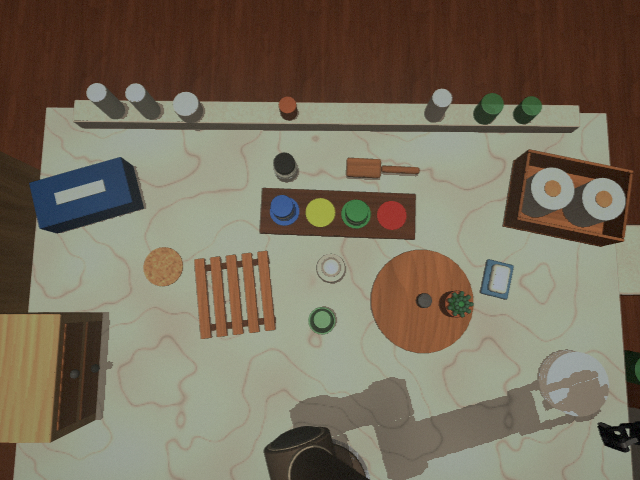

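View pics/scene0.png

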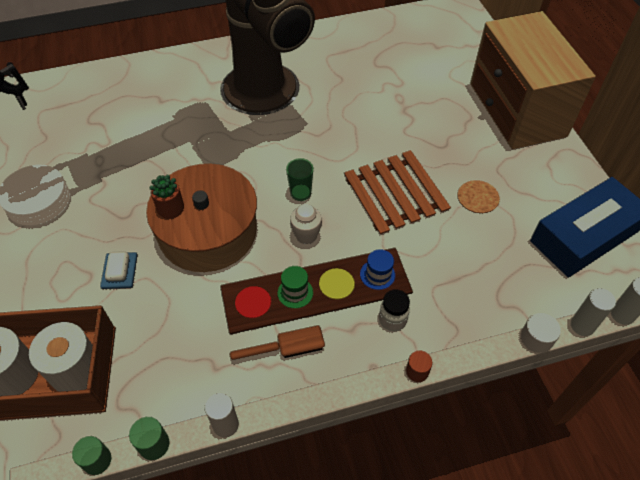

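Top view: board at about (338,214) with jars on blue (284,210) and green (356,214); yellow (320,212) and red (392,215) are empty. Tub and lid are at (422,300), plant (459,304), cork (163,266), rack (235,295), tumbler (321,320), vase (331,268). The scene view agrees.

```bash
cat > h.py <<'E'
from cell import readout, viewer, nets, ctrl
import cv2,numpy as np
from scipy.spatial.transform import Rotation as Ro
def cam(c):
    m=viewer.camera_model(c)
    if c=="wrist":
        o=readout.get_obs(); T=np.eye(4); T[:3,:3]=Ro.from_euler('xyz',o['eef_rot'],degrees=True).as_matrix(); T[:3,3]=o['tool_pos']
        W=T@m['mount']; return m['intrinsics'],W[:3,:3],W[:3,3]
    return m['intrinsics'],m['R'].T,-m['R'].T@m['t']
def onplane(c,uv,z,M=None):
    K,R,t=M or cam(c); d=R@np.linalg.solve(K,[uv[0],uv[1],1.]); return t+d*(z-t[2])/d[2]
def cloud(c,depth,mask,M=None):
    K,R,t=M or cam(c); v,u=np.nonzero(mask&(depth>0)); z=depth[v,u]
    P=np.linalg.solve(K,np.stack([u,v,np.ones_like(u)]))*z; return (R@P).T+t
def circ(P):
    P=np.ascontiguousarray(P[:,:2]*1000,dtype=np.float32); (c,r)=cv2.minEnclosingCircle(P); return np.array(c)/1000,r/1000
def row(xyz,yaw,g=None):
    "row for target TCP pose, tool down; yaw deg"
    o=readout.get_obs(); R0=Ro.from_euler('xyz',o['eef_rot'],degrees=True)
    s=R0.inv().apply(np.array(xyz)-o['tool_pos'])/.06
    r=(R0.inv()*Ro.from_euler('xyz',[180,0,yaw],degrees=True)).as_rotvec(degrees=True)/6
    print('row',s.round(2),r.round(2),'to',np.round(xyz,3))
E
python3 - <<'E'
from h import *
im,d=viewer.read_camera("top"); M=cam("top")
H=dict(crock=.09,lid=.098,plant=.064,cork_mat=.004,rack=.012,board=.01,spot_blue=.01,spot_green=.01,spot_yellow=.01,spot_red=.01,out_blue=.07,out_green=.07,tumbler=0,vase=0,lotion=0,soap_dish=0)
for n in H:
    r=nets.trace("top",n); q=nets.place_of("top",n)
    if not r: print(n,'none',q); continue
    P=cloud("top",d,r[0]['mask'],M); zt=np.percentile(P[:,2],90)
    c,rad=circ(P[np.abs(P[:,2]-zt)<.008]) if len(P)>20 else (None,None)
    qz={'crock':0,'lid':.084,'plant':.098,'out_blue':.01,'out_green':.01}.get(n,H[n] if n[:4]=='spot' else 0)
    print(n,r[0]['conf'],'n',len(P),'ztop',zt.round(3),'circ',c,rad,'org',onplane("top",q[0]['location'],qz,M).round(3) if q else None)
E
```

```text
crock none [{'location': [237.2, 294.4], 'conf': 0.62}]
lid 0.64 n 7459 ztop 0.101 circ [ 0.4427326  -0.22451642] 0.12089778900146485 org [ 0.443 -0.22   0.084]
plant 0.87 n 753 ztop 0.19 circ [ 0.43520435 -0.28873611] 0.026111015319824217 org [ 0.432 -0.29   0.098]
cork_mat 0.69 n 1229 ztop 0.007 circ [0.52579822 0.41533603] 0.05071872329711914 org [0.525 0.409 0.   ]
rack 0.8 n 4418 ztop 0.015 circ [0.45793405 0.23140089] 0.13334675598144533 org [0.46  0.228 0.   ]
board 0.85 n 4410 ztop 0.013 circ [ 0.66380231 -0.02856852] 0.2067786407470703 org [ 0.662 -0.028  0.   ]
spot_blue 0.49 n 205 ztop 0.013 circ [0.66957709 0.10914426] 0.037148696899414066 org [0.662 0.108 0.01 ]
spot_green 0.72 n 427 ztop 0.072 circ [ 0.66003107 -0.07427342] 0.027728668212890627 org [ 0.657 -0.072  0.01 ]
spot_yellow 0.9 n 652 ztop 0.014 circ [0.66743719 0.01770846] 0.03771403884887695 org None
spot_red 0.88 n 668 ztop 0.014 circ [ 0.66166888 -0.16543892] 0.03863266754150391 org [ 0.665 -0.167  0.01 ]
out_blue 0.75 n 452 ztop 0.072 circ [0.6713158  0.11115154] 0.027573158264160156 org None
out_green 0.31 n 738 ztop 0.19 circ [ 0.43520435 -0.28873611] 0.026111015319824217 org [ 0.663 -0.075  0.01 ]
tumbler 0.73 n 469 ztop 0.072 circ [ 0.66070337 -0.07377104] 0.02776914405822754 org [ 0.402 -0.001  0.   ]
vase 0.77 n 591 ztop 0.098 circ [ 0.52073676 -0.01006425] 0.02271039390563965 org [ 0.516 -0.011  0.   ]
lotion 0.61 n 552 ztop 0.082 circ [0.77720612 0.10660844] 0.02656846046447754 org [0.773 0.113 0.   ]
soap_dish 0.63 n 965 ztop 0.035 circ [ 0.50091672 -0.43206091] 0.03655953979492187 org [ 0.504 -0.431  0.   ]
```

```bash
python3 -c "
from h import *
row([.434,-.29,.30],90)"
```

```text
row [ 5.17 -3.42 -1.15] [ -0.    -0.   -11.71] to [ 0.434 -0.29   0.3  ]
```

play_rows --pt "0.8 -0.5 -1.15 0 0 -1.7 1" --pt "1.6 -1 -1.15 0 0 -3.4 1" --pt "2.4 -1.6 -1.15 0 0 -5.1 1" --pt "3.2 -2.1 -1.15 0 0 -6.8 1" --pt "4 -2.6 -1.15 0 0 -8.5 1" --pt "4.6 -3 -1.15 0 0 -10.2 1" --pt "5.17 -3.42 -1.15 0 0 -11.71 1" --pt "5.17 -3.42 -1.15 0 0 -11.71 1"

```text
clock: 2.75
tool_pos: [0.4351, -0.288, 0.3004]
eef_rot: [180.0, -0.0, 90.3]
ft_force: [-0.7, 0.8, 0.1]
finger_gap: 0.0851
finger_force: 0.0
```

Run:
```python
from h import *
print(readout.get_obs()['tool_pos'],readout.get_obs()['eef_rot'],readout.get_obs()['joint_pos'])
M=cam("wrist");im,d=viewer.read_camera("wrist");cv2.imwrite("pics/w1.png",im[:,:,::-1])
P=cloud("wrist",d,d>0,M)
for lo,hi in((.092,.106),(.122,.134),(.155,.17),(.17,.22)):
    Q=P[(P[:,2]>lo)&(P[:,2]<hi)&(np.hypot(P[:,0]-.443,P[:,1]+.2235)<.125)]
    print(lo,len(Q),circ(Q),np.median(Q,0),Q.min(0),Q.max(0))
r=nets.trace("wrist","plant")
print(r and (r[0]['conf'],circ(cloud("wrist",d,r[0]['mask'],M)[:,:2])))
```

```text
[ 0.43508716 -0.28802387  0.30043366] [ 1.79968372e+02 -2.15000333e-02  9.02577618e+01] [-3.83086745e+01  2.74161377e+00  1.02994050e+02  3.79523080e-02
  7.42530142e+01 -3.85767266e+01]
0.092 62657 (array([ 0.44366501, -0.22340823]), 0.12062103271484376) [ 0.4479795  -0.20838937  0.09872837] [ 0.32374603 -0.34131659  0.09506065] [ 0.56373943 -0.13180178  0.10585837]
0.122 1920 (array([ 0.43494162, -0.24807735]), 0.04281587982177734) [ 0.44346451 -0.22430642  0.12844042] [ 0.40811084 -0.28144357  0.12208692] [ 0.46432785 -0.20734015  0.13394528]
0.155 1437 (array([ 0.43639545, -0.29005756]), 0.029895397186279298) [ 0.43638614 -0.27251688  0.16238146] [ 0.40661389 -0.3187652   0.15502083] [ 0.46627496 -0.26026231  0.16998305]
0.17 4557 (array([ 0.43653897, -0.28990872]), 0.028766263961791994) [ 0.43645475 -0.28686388  0.18134804] [ 0.40834923 -0.31861679  0.17012164] [ 0.46476315 -0.26276121  0.19430056]
(0.81, (array([ 0.4353363 , -0.32463434]), 0.06439066314697266))
```

```bash
python3 -c "
from h import *
row([.4364,-.29,.125],90)"
```

```text
row [0.01 0.04 2.92] [-0.    0.01  0.  ] to [ 0.436 -0.29   0.125]
```

play_rows --pt "0.01 0.04 0.6 0 0 0 1" --pt "0.01 0.04 1.2 0 0 0 1" --pt "0.01 0.04 1.8 0 0 0 1" --pt "0.01 0.04 2.3 0 0 0 1" --pt "0.01 0.04 2.7 0 0 0 1" --pt "0.01 0.04 2.92 0 0 0 1" --pt "0.01 0.04 2.92 0 0 0 0.5" --pt "0.01 0.04 2.92 0 0 0 0"

```text
clock: 3.85
tool_pos: [0.4368, -0.2907, 0.1263]
eef_rot: [179.9, 0.1, 90.0]
ft_force: [1.2, -0.3, -2.5]
finger_gap: 0.0589
finger_force: 64.7
```

play_rows --pt "0 0 0 0 0 0 0" --pt "0 0 0 0 0 0 0" --pt "0 0 -0.2 0 0 0 0" --pt "0 0 -0.6 0 0 0 0" --pt "0 0 -1.1 0 0 0 0" --pt "0 0 -1.7 0 0 0 0" --pt "0 0 -2.2 0 0 0 0" --pt "0 0 -2.4 0 0 0 0"

```text
clock: 4.85
tool_pos: [0.4371, -0.2901, 0.2716]
eef_rot: [179.8, 0.1, 90.0]
ft_force: [0.1, 0.5, -3.1]
finger_gap: 0.0586
finger_force: 65.1
```

```bash
python3 -c "
from h import *
o=readout.get_obs();print(o['finger_gap'],o['tool_pos'])
row([.5255,.4125,.26],90)"
```

```text
0.058616005755706885 [ 0.43706914 -0.29007371  0.27162388]
row [11.71  1.48  0.17] [0.03 0.02 0.  ] to [0.526 0.412 0.26 ]
```

play_rows --pt "0.4 0.05 0 0 0 0 0" --pt "1.1 0.15 0 0 0 0 0" --pt "1.9 0.25 0 0 0 0 0" --pt "2.7 0.35 0 0 0 0 0" --pt "3.5 0.45 0 0 0 0 0" --pt "4.3 0.55 0 0 0 0 0" --pt "5.1 0.65 0 0 0 0 0" --pt "5.9 0.75 0 0 0 0 0"

```text
clock: 5.85
tool_pos: [0.4802, 0.066, 0.2681]
eef_rot: [-179.9, 0.0, 90.0]
ft_force: [0.9, -0.3, -2.6]
finger_gap: 0.059
finger_force: 65.1
```

play_rows --pt "0.8 0.1 0 0 0 0 0" --pt "1.6 0.2 0 0 0 0 0" --pt "2.4 0.3 0 0 0 0 0" --pt "3.2 0.4 0 0 0 0 0" --pt "4.0 0.5 0 0 0 0 0" --pt "4.8 0.6 0 0 0 0 0" --pt "5.5 0.7 0 0 0 0 0" --pt "5.84 0.73 0 0 0 0 0"

```text
clock: 6.85
tool_pos: [0.5239, 0.4165, 0.2674]
eef_rot: [-179.9, 0.1, 90.1]
ft_force: [0.3, -0.8, -3.9]
finger_gap: 0.0588
finger_force: 65.1
```

```bash
python3 -c "
from h import *
o=readout.get_obs();print(o['finger_gap'],o['tool_pos'])
row([.526,.4145,.0325],90)"
```

```text
0.05879712633425492 [0.52385977 0.41646957 0.26738167]
row [-0.03  0.04  3.91] [-0.02  0.01  0.02] to [0.526 0.414 0.032]
```

play_rows --pt "-0.03 0.04 0.6 0 0 0 0" --pt "-0.03 0.04 1.3 0 0 0 0" --pt "-0.03 0.04 2.0 0 0 0 0" --pt "-0.03 0.04 2.7 0 0 0 0" --pt "-0.03 0.04 3.3 0 0 0 0" --pt "-0.03 0.04 3.7 0 0 0 0" --pt "-0.03 0.04 3.85 0 0 0 0" --pt "-0.03 0.04 3.91 0 0 0 0"

```text
clock: 7.85
tool_pos: [0.5272, 0.4125, 0.0342]
eef_rot: [-180.0, 0.0, 90.0]
ft_force: [0.4, 0.8, -3.1]
finger_gap: 0.0587
finger_force: 65.2
```

play_rows --pt "0 0 0 0 0 0 0" --pt "0 0 0 0 0 0 0"

```text
clock: 8.1
tool_pos: [0.5282, 0.4136, 0.036]
eef_rot: [179.9, -0.1, 90.0]
ft_force: [0.7, 0.9, -2.5]
finger_gap: 0.0586
finger_force: 65.2
```

play_rows --pt "0 0 0.03 0 0 0 0" --pt "0 0 0.05 0 0 0 0" --pt "0 0 0.05 0 0 0 0"

```text
clock: 8.48
tool_pos: [0.5274, 0.4132, 0.0318]
eef_rot: [180.0, -0.0, 90.0]
ft_force: [0.8, 0.6, -0.9]
finger_gap: 0.0587
finger_force: 65.3
```

Contact is beginning, so release and rise.

play_rows --pt "0 0 0 0 0 0 0.6" --pt "0 0 0 0 0 0 1" --pt "0 0 0 0 0 0 1" --pt "0 0 0 0 0 0 1" --pt "0 0 -0.5 0 0 0 1" --pt "0 0 -1.3 0 0 0 1" --pt "0 0 -2.3 0 0 0 1" --pt "0 0 -3.4 0 0 0 1"

```text
clock: 9.48
tool_pos: [0.5268, 0.4127, 0.2334]
eef_rot: [-180.0, 0.0, 90.0]
ft_force: [1.7, 1.3, 0.3]
finger_gap: 0.0857
finger_force: 0.0
```

Run:
```python
from h import *
M=cam("wrist");im,d=viewer.read_camera("wrist");cv2.imwrite("pics/w2.png",im[:,:,::-1])
P=cloud("wrist",d,d>0,M)
for lo,hi in((.05,.072),(.072,.1)):
    Q=P[(P[:,2]>lo)&(P[:,2]<hi)&(np.hypot(P[:,0]-.527,P[:,1]-.413)<.06)]
    print(len(Q),circ(Q),Q.max(0))
row([.4436,-.224,.24],90)
row([.4436,-.224,.101],90)
```

```text
1328 (array([0.52768109, 0.41369705]), 0.029902448654174806) [0.55739322 0.44354315 0.0718864 ]
3904 (array([0.52748022, 0.41357358]), 0.028815998077392577) [0.5559651  0.44084857 0.09994736]
row [-10.67  -1.47  -0.03] [ 0.13 -0.09  0.  ] to [ 0.444 -0.224  0.24 ]
row [-10.69  -1.5    2.28] [ 0.13 -0.09  0.  ] to [ 0.444 -0.224  0.101]
```

View pics/w2.png

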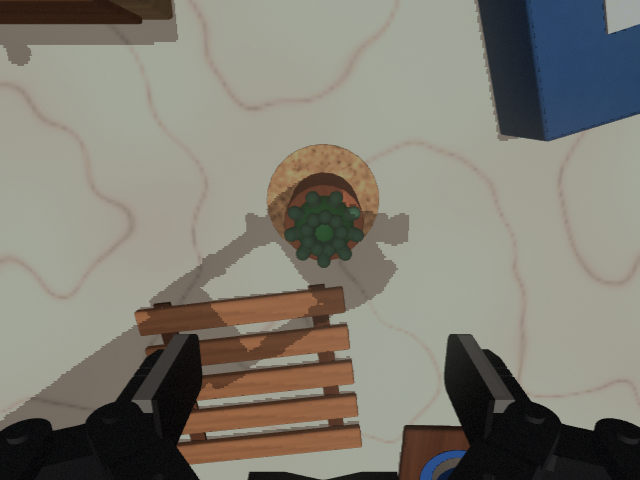

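The plant stands upright on the mat: mat at (322,195), foliage at (323,230). Now the lid.

play_rows --pt "-0.7 -0.1 0 0 0 0 1" --pt "-1.5 -0.2 0 0 0 0 1" --pt "-2.4 -0.3 0 0 0 0 1" --pt "-3.3 -0.4 0 0 0 0 1" --pt "-4.1 -0.5 0 0 0 0 1" --pt "-5.0 -0.6 0 0 0 0 1" --pt "-5.9 -0.8 0 0 0 0 1" --pt "-6.7 -0.9 0 0 0 0 1"

```text
clock: 10.52
tool_pos: [0.4727, 0.0092, 0.2321]
eef_rot: [180.0, 0.0, 90.0]
ft_force: [0.9, 0.3, 0.8]
finger_gap: 0.0857
finger_force: 0.0
```

play_rows --pt "-0.8 -0.1 0 0 0 0 1" --pt "-1.6 -0.2 0 0 0 0 1" --pt "-2.5 -0.35 0 0 0 0 1" --pt "-3.3 -0.45 0 0 0 0 1" --pt "-3.97 -0.57 0 0 0 0 1" --pt "-3.97 -0.57 0 0 0 0 1"

```text
clock: 11.28
tool_pos: [0.4388, -0.2297, 0.2322]
eef_rot: [180.0, 0.1, 89.8]
ft_force: [-0.3, 0.5, 0.4]
finger_gap: 0.0856
finger_force: 0.0
```

Run:
```python
from h import *
M=cam("wrist");im,d=viewer.read_camera("wrist")
P=cloud("wrist",d,d>0,M)
Q=P[(P[:,2]>.123)&(P[:,2]<.134)&(np.hypot(P[:,0]-.443,P[:,1]+.2235)<.04)]
print(len(Q),circ(Q))
row([*circ(Q)[0],.102],90)
```

```text
2265 (array([ 0.44418069, -0.22338954]), 0.017007028579711914)
row [0.08 0.09 2.17] [ 0.   -0.   -0.03] to [ 0.444 -0.223  0.102]
```

play_rows --pt "0.08 0.09 0.7 0 0 0 1" --pt "0.08 0.09 1.4 0 0 0 0.8" --pt "0.08 0.09 1.9 0 0 0 0.7" --pt "0.08 0.09 2.14 0 0 0 0.6" --pt "0.08 0.09 2.14 0 0 0 0" --pt "0.08 0.09 2.14 0 0 0 0" --pt "0.08 0.09 2.14 0 0 0 0" --pt "0.08 0.09 2.14 0 0 0 0"

```text
clock: 12.32
tool_pos: [0.445, -0.2227, 0.1042]
eef_rot: [179.9, 0.0, 90.0]
ft_force: [-1.0, -0.3, -2.3]
finger_gap: 0.0324
finger_force: 59.6
```

play_rows --pt "0 0 0 0 0 0 0" --pt "0 0 -0.1 0 0 0 0" --pt "0 0 -0.3 0 0 0 0" --pt "0 0 -0.7 0 0 0 0" --pt "0 0 -1.2 0 0 0 0" --pt "0 0 -1.7 0 0 0 0" --pt "0 0 -2.1 0 0 0 0" --pt "0 0 -2.2 0 0 0 0"

```text
clock: 13.32
tool_pos: [0.4459, -0.2233, 0.2384]
eef_rot: [179.7, 0.2, 90.0]
ft_force: [0.3, -0.1, -3.1]
finger_gap: 0.0324
finger_force: 59.8
```

Run:
```python
from h import *
o=readout.get_obs();print(o['finger_gap'],o['finger_force'],o['ft_force'],o['torque'])
im,d=viewer.read_camera("top"); M=cam("top"); cv2.imwrite("pics/top1.png",im[:,:,::-1])
r=nets.trace("top","rack"); P=cloud("top",d,r[0]['mask'],M); Q=P[(P[:,2]>.01)&(P[:,2]<.02)]; print(r[0]['conf'],len(Q),cv2.minAreaRect((Q[:,:2]*1000).astype(np.float32)))
row([.46,.229,.24],90); row([.46,.229,.031],90)
```

```text
0.032397985180060804 59.81475591659546 [ 0.3498419  -0.08184356 -3.11398375] [-0.00134224 -0.05929175 -0.01155239]
0.86 2880 ((456.60040283203125, 231.16973876953125), (199.19358825683594, 185.39804077148438), 7.537685871124268)
row [ 7.53  0.25 -0.07] [0.02 0.01 0.  ] to [0.46  0.229 0.24 ]
row [7.53 0.25 3.42] [0.02 0.01 0.  ] to [0.46  0.229 0.031]
```

View pics/top1.png

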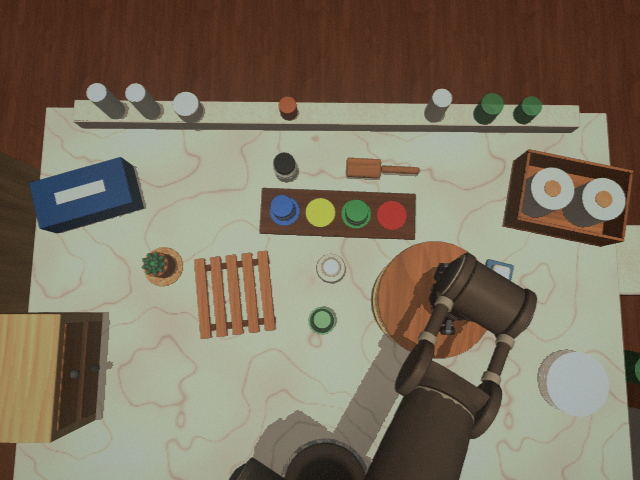

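Lid held and level; the scene is otherwise undisturbed. Carrying it to the rack at (.457, .231).

play_rows --pt "0.4 0.02 0 0 0 0 0" --pt "1.0 0.04 0 0 0 0 0" --pt "1.7 0.06 0 0 0 0 0" --pt "2.4 0.08 0 0 0 0 0" --pt "3.1 0.1 0 0 0 0 0" --pt "3.8 0.12 0 0 0 0 0" --pt "4.5 0.14 0 0 0 0 0" --pt "5.2 0.16 0 0 0 0 0"

```text
clock: 14.42
tool_pos: [0.4529, 0.0908, 0.2341]
eef_rot: [-179.8, 0.0, 90.0]
ft_force: [0.6, -0.6, -2.3]
finger_gap: 0.0323
finger_force: 59.8
```

play_rows --pt "0.7 0.01 0 0 0 0 0" --pt "1.3 0.02 0 0 0 0 0" --pt "1.9 0.03 0 0 0 0 0" --pt "2.25 0.03 0 0 0 0 0" --pt "2.37 0.03 0.3 0 0 0 0" --pt "2.37 0.03 0.8 0 0 0 0" --pt "2.37 0.03 1.4 0 0 0 0" --pt "2.37 0.03 2.0 0 0 0 0"

```text
clock: 15.42
tool_pos: [0.4544, 0.2304, 0.1125]
eef_rot: [-179.8, 0.1, 90.0]
ft_force: [-0.4, -0.8, -2.2]
finger_gap: 0.0325
finger_force: 59.8
```

```bash
python3 -c "
from h import *
row([.457,.231,.0315],90)"
```

```text
row [0.01 0.05 1.35] [-0.03  0.02 -0.  ] to [0.457 0.231 0.032]
```

play_rows --pt "0.01 0.05 0.5 0 0 0 0" --pt "0.01 0.05 0.9 0 0 0 0" --pt "0.01 0.05 1.15 0 0 0 0" --pt "0.01 0.05 1.28 0 0 0 0" --pt "0.01 0.05 1.31 0 0 0 0" --pt "0.01 0.05 1.34 0 0 0 0" --pt "0.01 0.05 1.36 0 0 0 0" --pt "0.01 0.05 1.36 0 0 0 0"

```text
clock: 16.42
tool_pos: [0.4592, 0.2325, 0.0345]
eef_rot: [180.0, -0.0, 90.0]
ft_force: [-0.9, -0.4, -1.7]
finger_gap: 0.0321
finger_force: 59.9
```

play_rows --pt "0 0 0.03 0 0 0 0" --pt "0 0 0.03 0 0 0 0"

```text
clock: 16.68
tool_pos: [0.4587, 0.2323, 0.0321]
eef_rot: [-180.0, 0.0, 90.0]
ft_force: [1.1, -1.0, -2.8]
finger_gap: 0.0321
finger_force: 59.9
```

play_rows --pt "0 0 0.02 0 0 0 0" --pt "0 0 0.04 0 0 0 0" --pt "0 0 0.04 0 0 0 0"

```text
clock: 17.05
tool_pos: [0.459, 0.2324, 0.031]
eef_rot: [-180.0, 0.0, 90.0]
ft_force: [-2.2, -1.9, 6.9]
finger_gap: 0.0322
finger_force: 60.8
```

Contact (6.9 N). Release, rise and look at the rack.

play_rows --pt "0 0 0 0 0 0 0.6" --pt "0 0 0 0 0 0 0.8" --pt "0 0 0 0 0 0 0.8" --pt "0 0 -0.5 0 0 0 1" --pt "0 0 -1.4 0 0 0 1" --pt "0 0 -2.4 0 0 0 1" --pt "0 0 -3.4 0 0 0 1" --pt "0 0 -4.2 0 0 0 1"

```text
clock: 18.05
tool_pos: [0.4594, 0.2325, 0.2846]
eef_rot: [179.8, -0.1, 90.0]
ft_force: [-0.2, 0.4, -0.1]
finger_gap: 0.0857
finger_force: 0.0
```

Run:
```python
from h import *
M=cam("wrist");im,d=viewer.read_camera("wrist")
P=cloud("wrist",d,d>0,M); I=np.hypot(P[:,0]-.459,P[:,1]-.2324)<.13
for lo,hi in((.02,.034),(.048,.066)):
    Q=P[I&(P[:,2]>lo)&(P[:,2]<hi)]; print(len(Q),circ(Q),np.median(Q[:,2]))
    print(np.linalg.lstsq(np.c_[Q[:,:2],np.ones(len(Q))],Q[:,2],rcond=None)[0])
im,d=viewer.read_camera("top");cv2.imwrite("pics/top2.png",im[:,:,::-1]); M=cam("top")
P=cloud("top",d,d>0,M); Q=P[np.hypot(P[:,0]-.444,P[:,1]+.2235)<.1]
k=(Q[:,2]>.055)&(Q[:,2]<.08); print('jar tops',k.sum())
row([.38,-.224,.30],90); row([.444,-.30,.3],90)
c=im[230:370,340:500,::-1]; cv2.imwrite("pics/c2.png",cv2.resize(c,None,fx=4,fy=4,interpolation=2))
```

```text
47977 (array([0.4593688 , 0.23037872]), 0.12065476989746093) 0.026533851496415184
[-0.00042577 -0.00065971  0.02688104]
1100 (array([0.45941827, 0.23013185]), 0.016927505493164064) 0.056224721897646435
[ 0.00174933 -0.04841799  0.06634952]
jar tops 1726
row [-7.63 -1.38 -0.24] [ 0.12 -0.05  0.  ] to [ 0.38  -0.224  0.3  ]
row [-8.9  -0.31 -0.23] [ 0.12 -0.05  0.  ] to [ 0.444 -0.3    0.3  ]
```

View pics/c2.png

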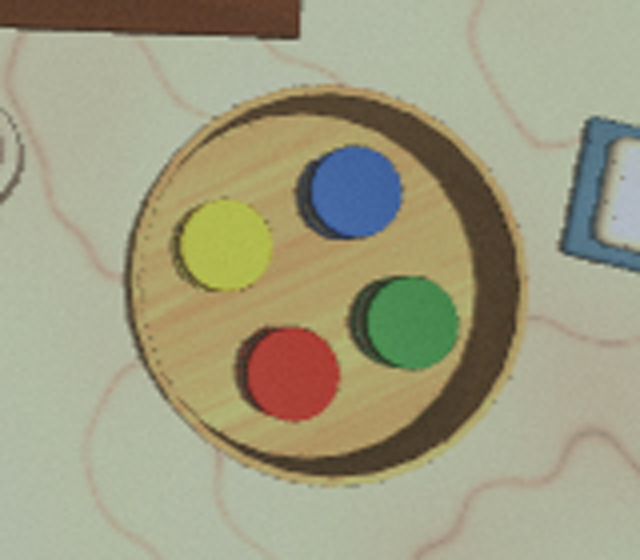

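Lid lies flat on the rack (z OK, centred). In the crop (4x): yellow (225,245), blue (355,192), green (412,322), red (293,374), all upright.

play_rows --pt "-0.7 -0.02 0 0 0 0 1" --pt "-1.5 -0.05 0 0 0 0 1" --pt "-2.4 -0.08 0 0 0 0 1" --pt "-3.3 -0.1 0 0 0 0 1" --pt "-4.1 -0.13 0 0 0 0 1" --pt "-5.0 -0.16 0 0 0 0 1" --pt "-5.9 -0.2 0 0 0 0 1" --pt "-6.8 -0.25 0 0 0 0 1"

```text
clock: 19.15
tool_pos: [0.4432, -0.1771, 0.2807]
eef_rot: [-179.9, -0.0, 90.0]
ft_force: [0.4, -0.6, -0.3]
finger_gap: 0.0856
finger_force: 0.0
```

play_rows --pt "-0.7 -0.02 0 0 0 0 1" --pt "-1.2 -0.02 0 0 0 0 1" --pt "-1.5 -0.02 0 0 0 0 1" --pt "-1.5 -0.02 0 0 0 0 1"

```text
clock: 19.65
tool_pos: [0.4425, -0.2659, 0.2809]
eef_rot: [-179.9, -0.1, 89.9]
ft_force: [-0.3, 0.3, -0.0]
finger_gap: 0.0852
finger_force: 0.0
```

```bash
cat >> h.py <<'E'
def tops(c,z0,ctr,rad,dz=.007):
    "jar caps: connected blobs of top-height pixels -> (xy, r, colour)"
    M=cam(c); im,d=viewer.read_camera(c); K,R,t=M
    v,u=np.mgrid[:480,:640]; P=np.einsum('ij,jhw->ihw',R@np.linalg.inv(K),np.stack([u,v,np.ones_like(u)])*d)+t[:,None,None]
    m=(d>0)&(abs(P[2]-z0)<dz)&(np.hypot(P[0]-ctr[0],P[1]-ctr[1])<rad)
    n,L=cv2.connectedComponents(m.astype(np.uint8))
    out=[]
    for i in range(1,n):
        k=L==i
        if k.sum()<60: continue
        out.append((circ(P[:,k].T),np.median(im[k],0),np.median(P[2][k])))
    return im,out
E
python3 - <<'E'
from h import *
im,o=tops("wrist",.066,(.444,-.2235),.105)
for (c,r),col,z in o: print(c.round(4),round(r,4),col,z.round(4))
im,o=tops("top",.068,(.444,-.2235),.105)
for (c,r),col,z in o: print('top',c.round(4),round(r,4),col,z.round(4))
E
```

```text
[ 0.4666 -0.1681] 0.0279 [176. 181.  93.] 0.0664
[ 0.3901 -0.2071] 0.0279 [139.  52.  45.] 0.0665
[ 0.4991 -0.2469] 0.028 [ 69. 102. 157.] 0.0664
[ 0.4208 -0.2789] 0.0279 [53. 90. 54.] 0.0664
top [ 0.499  -0.2475] 0.0282 [ 64.  97. 155.] 0.066
top [ 0.466  -0.1684] 0.028 [174. 182.  76.] 0.0657
top [ 0.4203 -0.2796] 0.028 [47. 83. 48.] 0.066
top [ 0.3897 -0.2073] 0.0283 [133.  52.  43.] 0.066
```

```bash
python3 -c "
from h import *
row([.4664,-.1682,.030],67.5)"
```

```text
row [1.6  0.4  4.19] [-0.01 -0.01  3.76] to [ 0.466 -0.168  0.03 ]
```

play_rows --pt "0.8 0.2 0.4 0 0 1.5 0.9" --pt "1.6 0.4 1.0 0 0 3 0.85" --pt "1.6 0.4 1.7 0 0 3.76 0.82" --pt "1.6 0.4 2.4 0 0 3.76 0.82" --pt "1.6 0.4 3.1 0 0 3.76 0.82" --pt "1.6 0.4 3.6 0 0 3.76 0.82" --pt "1.6 0.4 4.0 0 0 3.76 0.82" --pt "1.6 0.4 4.17 0 0 3.76 0.82"

```text
clock: 20.75
tool_pos: [0.4657, -0.1679, 0.0303]
eef_rot: [-179.8, -0.0, 67.5]
ft_force: [-0.2, -0.5, -0.0]
finger_gap: 0.0701
finger_force: 0.0
```

play_rows --pt "0 0 0 0 0 0 0.4" --pt "0 0 0 0 0 0 0" --pt "0 0 0 0 0 0 0" --pt "0 0 0 0 0 0 0"

```text
clock: 21.25
tool_pos: [0.467, -0.1698, 0.032]
eef_rot: [180.0, 0.0, 67.5]
ft_force: [-0.4, 0.9, -1.7]
finger_gap: 0.0549
finger_force: 63.4
```

play_rows --pt "0 0 -0.3 0 0 0 0" --pt "0 0 -0.8 0 0 0 0" --pt "0 0 -1.5 0 0 0 0" --pt "0 0 -2.2 0 0 0 0" --pt "0 0 -2.9 0 0 0 0" --pt "0 0 -3.3 0 0 0 0" --pt "0 0 -3.5 0 0 0 0"

```text
clock: 22.12
tool_pos: [0.4673, -0.17, 0.2434]
eef_rot: [179.8, 0.0, 67.4]
ft_force: [-0.8, 0.5, -2.1]
finger_gap: 0.0549
finger_force: 63.8
```

```bash
python3 -c "
from h import *
print(readout.get_obs()['finger_gap'])
row([.6674,.0177,.16],90);row([.6674,.0177,.037],90)"
```

```text
0.054872445169855885
row [4.17 1.88 1.39] [ 0.03  0.01 -3.76] to [0.667 0.018 0.16 ]
row [4.17 1.87 3.44] [ 0.03  0.01 -3.76] to [0.667 0.018 0.037]
```

play_rows --pt "0.4 0.2 0 0 0 -0.5 0" --pt "1.1 0.5 0 0 0 -1.2 0" --pt "1.9 0.85 0 0 0 -2 0" --pt "2.7 1.2 0.2 0 0 -2.8 0" --pt "3.5 1.55 0.6 0 0 -3.5 0" --pt "4.0 1.8 1.1 0 0 -3.76 0" --pt "4.17 1.87 1.7 0 0 -3.76 0" --pt "4.17 1.87 2.2 0 0 -3.76 0"

```text
clock: 23.12
tool_pos: [0.6654, 0.0195, 0.1062]
eef_rot: [-179.8, -0.0, 90.1]
ft_force: [-0.6, 0.3, -2.7]
finger_gap: 0.0545
finger_force: 63.9
```

```bash
python3 -c "
from h import *
row([.6674,.0177,.037],90)"
```

```text
row [-0.03  0.04  1.15] [-0.03 -0.    0.02] to [0.667 0.018 0.037]
```

play_rows --pt "-0.02 0.03 0.4 0 0 0 0" --pt "-0.02 0.03 0.8 0 0 0 0" --pt "-0.02 0.03 1.05 0 0 0 0" --pt "-0.02 0.03 1.12 0 0 0 0" --pt "-0.02 0.03 1.15 0 0 0 0" --pt "-0.02 0.03 1.17 0 0 0 0" --pt "-0.02 0.03 1.17 0 0 0 0"

```text
clock: 24.0
tool_pos: [0.6688, 0.0172, 0.0403]
eef_rot: [179.9, 0.0, 90.0]
ft_force: [0.7, 0.8, -2.5]
finger_gap: 0.0549
finger_force: 63.9
```

play_rows --pt "0 0 0.04 0 0 0 0" --pt "0 0 0.07 0 0 0 0" --pt "0 0 0.07 0 0 0 0"

```text
clock: 24.38
tool_pos: [0.6683, 0.0172, 0.0355]
eef_rot: [180.0, 0.0, 90.0]
ft_force: [0.3, 0.6, 0.6]
finger_gap: 0.0543
finger_force: 63.8
```

Touching; release, rise.

play_rows --pt "0 0 0.01 0 0 0 0.6" --pt "0 0 0.01 0 0 0 0.9" --pt "0 0 0.01 0 0 0 0.9" --pt "0 0 -0.4 0 0 0 0.9" --pt "0 0 -1.2 0 0 0 0.9" --pt "0 0 -2.2 0 0 0 0.9" --pt "0 0 -3.2 0 0 0 0.9" --pt "0 0 -3.7 0 0 0 0.9"

```text
clock: 25.38
tool_pos: [0.6703, 0.0171, 0.2623]
eef_rot: [179.6, 0.0, 90.0]
ft_force: [0.3, 0.8, 0.1]
finger_gap: 0.077
finger_force: 0.0
```

```bash
cat > chk.py <<'E'
from h import *
for z,c,r in((.07,(.665,-.028),.21),(.066,(.4437,-.2234),.105)):
    for (a,b),col,zz in tops("top",z+.002,c,r)[1]: print(a.round(4),round(b,4),col,zz.round(4))
E
python3 chk.py; python3 -c "
from h import *
row([.39,-.2072,.25],160)
row([.39,-.2072,.030],160)"
```

```text
[0.6768 0.0983] 0.0234 [ 67. 103. 166.] 0.0699
[6.704e-01 3.000e-04] 0.0167 [152.  120.5  50. ] 0.0702
[ 0.6613 -0.078 ] 0.0266 [59. 89. 55.] 0.0694
[ 0.4987 -0.2477] 0.028 [ 72. 107. 169.] 0.0657
[ 0.4203 -0.2803] 0.0285 [ 78. 146.  84.] 0.0658
[ 0.3896 -0.208 ] 0.028 [180.  68.  58.] 0.0658
row [-3.74 -4.69  0.17] [  0.09   0.07 -11.66] to [ 0.39  -0.207  0.25 ]
row [-3.74 -4.73  3.84] [  0.09   0.07 -11.66] to [ 0.39  -0.207  0.03 ]
```

play_rows --pt "-0.4 -0.5 0.1 0 0 -1.5 0.82" --pt "-1.0 -1.2 0.17 0 0 -3 0.82" --pt "-1.6 -2 0.17 0 0 -4.6 0.82" --pt "-2.2 -2.8 0.17 0 0 -6.2 0.82" --pt "-2.8 -3.5 0.17 0 0 -7.8 0.82" --pt "-3.3 -4.2 0.17 0 0 -9.4 0.82" --pt "-3.74 -4.7 0.17 0 0 -11 0.82" --pt "-3.74 -4.7 0.17 0 0 -11.66 0.82"

```text
clock: 26.48
tool_pos: [0.3833, -0.208, 0.245]
eef_rot: [180.0, -0.2, 159.9]
ft_force: [0.1, 0.3, -0.1]
finger_gap: 0.0703
finger_force: 0.0
```

play_rows --pt "0 0 0 0 0 0 0.82"

```text
clock: 26.6
tool_pos: [0.385, -0.2071, 0.2454]
eef_rot: [180.0, -0.1, 159.8]
ft_force: [-0.2, 0.4, -0.2]
finger_gap: 0.0701
finger_force: 0.0
```

```bash
python3 chk.py; python3 -c "
from h import *
print(readout.get_obs()['joint_pos'].round(1))
row([.39,-.2074,.030],160)
for (a,b),col,zz in tops('wrist',.066,(.4437,-.2234),.105)[1]: print('wrist',a.round(4),round(b,4),col)
"
```

```text
[0.7763 0.1063] 0.0259 [51. 51. 45.] 0.0773
[0.6719 0.1116] 0.0283 [ 64.  97. 152.] 0.0694
[0.6679 0.0171] 0.0282 [169. 177.  73.] 0.0696
[ 0.6621 -0.073 ] 0.0281 [ 69. 130.  75.] 0.0696
[ 0.5211 -0.0098] 0.0339 [169. 168. 147.] 0.073
[ 0.4989 -0.2474] 0.028 [ 64.  97. 153.] 0.066
[ 0.4292 -0.2702] 0.0249 [ 66. 126.  71.] 0.0654
[ 0.3742 -0.1993] 0.0217 [117.  45.  38.] 0.0661
[ -33.9   -4.5  116.6    0.    68.1 -103.8]
row [-0.08  0.01  3.6 ] [ 0.01 -0.02 -0.01] to [ 0.39  -0.207  0.03 ]
wrist [ 0.39   -0.2072] 0.0279 [121.  45.  36.]
wrist [ 0.4206 -0.2791] 0.0281 [ 66. 127.  75.]
wrist [ 0.4993 -0.2471] 0.0284 [ 57.  90. 149.]
```

play_rows --pt "-0.08 0.01 0.6 0 0 0 0.82" --pt "-0.08 0.01 1.3 0 0 0 0.82" --pt "-0.08 0.01 2.0 0 0 0 0.82" --pt "-0.08 0.01 2.7 0 0 0 0.82" --pt "-0.08 0.01 3.2 0 0 0 0.82" --pt "-0.08 0.01 3.5 0 0 0 0.82" --pt "-0.08 0.01 3.58 0 0 0 0.82" --pt "-0.08 0.01 3.58 0 0 0 0.4"

```text
clock: 27.75
tool_pos: [0.3912, -0.2082, 0.0323]
eef_rot: [-180.0, -0.0, 160.0]
ft_force: [0.3, -0.4, 1.2]
finger_gap: 0.0547
finger_force: 64.0
```

play_rows --pt "0 0 0 0 0 0 0" --pt "0 0 0 0 0 0 0" --pt "0 0 0 0 0 0 0" --pt "0 0 -0.4 0 0 0 0" --pt "0 0 -1.1 0 0 0 0" --pt "0 0 -1.9 0 0 0 0" --pt "0 0 -2.8 0 0 0 0" --pt "0 0 -3.3 0 0 0 0"

```text
clock: 28.75
tool_pos: [0.3919, -0.2091, 0.2335]
eef_rot: [-179.9, 0.3, 160.0]
ft_force: [0.4, 0.4, -1.2]
finger_gap: 0.0542
finger_force: 64.0
```

```bash
python3 -c "
from h import *
print(readout.get_obs()['finger_gap'])
row([.6615,-.1655,.21],90);row([.6615,-.1655,.037],90)"
```

```text
0.05417452858646247
row [-3.97  2.22  0.41] [ 0.02  0.05 11.66] to [ 0.662 -0.166  0.21 ]
row [-3.96  2.22  3.29] [ 0.02  0.05 11.66] to [ 0.662 -0.166  0.037]
```

play_rows --pt "-0.3 0.2 0 0 0 1.4 0" --pt "-0.8 0.45 0 0 0 2.9 0" --pt "-1.4 0.8 0 0 0 4.5 0" --pt "-2.0 1.1 0 0 0 6.1 0" --pt "-2.6 1.45 0 0 0 7.7 0" --pt "-3.2 1.8 0 0 0 9.3 0" --pt "-3.7 2.1 0 0 0 10.8 0" --pt "-3.97 2.22 0.2 0 0 11.66 0"

```text
clock: 29.75
tool_pos: [0.6627, -0.1643, 0.2188]
eef_rot: [179.8, 0.0, 89.9]
ft_force: [-0.7, 0.3, -1.3]
finger_gap: 0.0547
finger_force: 63.8
```

play_rows --pt "0 0 0.3 0 0 0 0" --pt "0 0 0.8 0 0 0 0" --pt "0 0 1.4 0 0 0 0" --pt "0 0 1.9 0 0 0 0" --pt "0 0 1.9 0 0 0 0"

```text
clock: 30.38
tool_pos: [0.6553, -0.1638, 0.0994]
eef_rot: [-179.4, -0.2, 90.1]
ft_force: [0.3, 0.1, -2.0]
finger_gap: 0.0545
finger_force: 64.0
```

```bash
python3 -c "
from h import *
row([.6615,-.1655,.037],90)"
```

```text
row [-0.03  0.11  1.04] [-0.1  -0.03  0.01] to [ 0.662 -0.166  0.037]
```

play_rows --pt "-0.02 0.02 0.3 0 0 0 0" --pt "-0.02 0.02 0.65 0 0 0 0" --pt "-0.02 0.02 0.9 0 0 0 0" --pt "-0.02 0.02 1.0 0 0 0 0" --pt "-0.02 0.02 1.05 0 0 0 0" --pt "-0.02 0.02 1.05 0 0 0 0"

```text
clock: 31.12
tool_pos: [0.6619, -0.166, 0.0414]
eef_rot: [180.0, 0.0, 90.0]
ft_force: [-0.4, -0.1, -1.6]
finger_gap: 0.0545
finger_force: 64.0
```

```bash
python3 -c "
from h import *
row([.6615,-.1655,.036],90); print(readout.get_obs()['ft_force'])"
```

```text
row [ 0.01 -0.01  0.09] [0.01 0.   0.  ] to [ 0.662 -0.166  0.036]
[-0.39320853 -0.08675614 -1.6261634 ]
```

play_rows --pt "0 0 0.05 0 0 0 0" --pt "0 0 0.09 0 0 0 0" --pt "0 0 0.09 0 0 0 0"

```text
clock: 31.5
tool_pos: [0.662, -0.1661, 0.0364]
eef_rot: [179.9, 0.0, 90.0]
ft_force: [-0.3, -0.2, 0.8]
finger_gap: 0.0548
finger_force: 64.3
```

Touching; release, rise, and go back to the −y side so the board is in view.

play_rows --pt "0 0 0.01 0 0 0 0.6" --pt "0 0 0.01 0 0 0 0.9" --pt "0 0 0.01 0 0 0 0.9" --pt "0 0 -0.4 0 0 0 0.9" --pt "0 0 -1.2 0 0 0 0.9" --pt "0 0 -2.2 0 0 0 0.9" --pt "0 0 -3.2 0 0 0 0.9" --pt "0 0 -3.7 0 0 0 0.9"

```text
clock: 32.5
tool_pos: [0.6635, -0.1665, 0.2629]
eef_rot: [179.6, 0.1, 90.0]
ft_force: [0.1, -0.5, 0.2]
finger_gap: 0.0768
finger_force: 0.0
```

```bash
python3 -c "
from h import *
row([.459,.230,.26],90)"
```

```text
row [ 6.61 -3.41  0.01] [0.07 0.02 0.  ] to [0.459 0.23  0.26 ]
```

play_rows --pt "0.7 -0.4 0 0 0 0 0.9" --pt "1.5 -0.8 0 0 0 0 0.9" --pt "2.4 -1.2 0 0 0 0 0.9" --pt "3.3 -1.7 0 0 0 0 0.9" --pt "4.2 -2.2 0 0 0 0 0.9" --pt "5.1 -2.6 0 0 0 0 0.9" --pt "5.9 -3.0 0 0 0 0 0.9" --pt "6.61 -3.41 0 0 0 0 0.9"

```text
clock: 33.5
tool_pos: [0.4558, 0.2323, 0.2578]
eef_rot: [180.0, -0.0, 90.0]
ft_force: [-0.0, 0.7, 0.6]
finger_gap: 0.0766
finger_force: 0.0
```

play_rows --pt "0 0 0 0 0 0 0.9" --pt "0 0 0 0 0 0 0.9"

```text
clock: 33.75
tool_pos: [0.457, 0.2304, 0.2578]
eef_rot: [180.0, 0.0, 90.1]
ft_force: [-0.2, -0.0, -0.1]
finger_gap: 0.0769
finger_force: 0.0
```

```bash
python3 chk.py; python3 -c "
from h import *
im,o=tops('wrist',.056,(.459,.23),.04)
for a in o: print(a)
row([*o[0][0][0],.0325],90)
im,d=viewer.read_camera('top');cv2.imwrite('pics/top3.png',im[:,:,::-1])
"
```

```text
[0.7777 0.1069] 0.0266 [53. 53. 47.] 0.0774
[0.6718 0.1115] 0.028 [ 67. 100. 158.] 0.0695
[ 0.662  -0.0727] 0.028 [ 72. 135.  78.] 0.0697
[ 0.661 -0.165] 0.028 [169.  59.  52.] 0.0696
[0.6183 0.0231] 0.0278 [175. 183.  77.] 0.0697
[ 0.5206 -0.0097] 0.0341 [175. 174. 152.] 0.0729
[ 0.4987 -0.2477] 0.0281 [ 67. 101. 158.] 0.0659
[ 0.42   -0.2799] 0.0281 [ 73. 137.  79.] 0.0658
((array([0.45945163, 0.2302101 ]), 0.01693956184387207), array([65., 59., 55.]), np.float64(0.05622438879085434))
row [0.01 0.03 3.75] [ 0.    0.   -0.01] to [0.459 0.23  0.032]
```

View pics/top3.png

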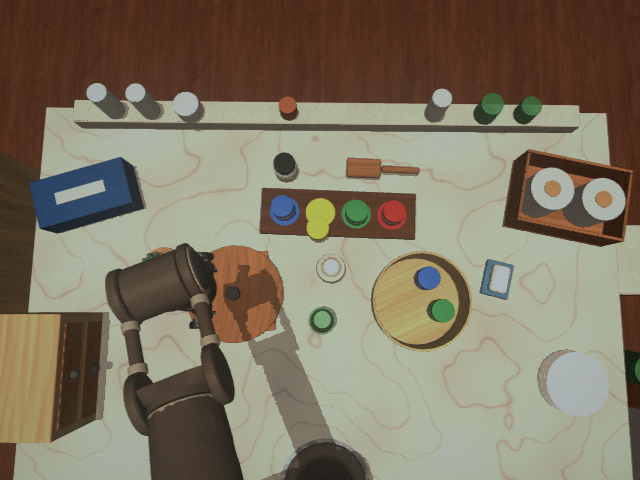

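Top view: the yellow jar was knocked off its spot, now at (317,228) (≈ .618, .023), upright on the board. All else is fine. Putting it back.

```bash
python3 -c "
from h import *
row([.6183,.0231,.26],90)
row([.6183,.0231,.035],90)"
```

```text
row [-3.44  2.69 -0.04] [ 0.    0.   -0.02] to [0.618 0.023 0.26 ]
row [-3.43  2.69  3.71] [ 0.    0.   -0.02] to [0.618 0.023 0.035]
```

play_rows --pt "-0.5 0.4 0 0 0 0 0.82" --pt "-1.3 1 0 0 0 0 0.82" --pt "-2.1 1.6 0 0 0 0 0.82" --pt "-2.9 2.2 0 0 0 0 0.82" --pt "-3.44 2.69 0 0 0 0 0.82" --pt "-3.44 2.69 0 0 0 0 0.82" --pt "-3.44 2.69 0 0 0 0 0.82" --pt "-3.44 2.69 0 0 0 0 0.82"

```text
clock: 34.95
tool_pos: [0.6175, 0.0249, 0.2576]
eef_rot: [-180.0, -0.0, 90.1]
ft_force: [-0.9, 0.5, 0.6]
finger_gap: 0.0701
finger_force: 0.0
```

```bash
python3 -c "
from h import *
im,o=tops('wrist',.07,(.64,.02),.05)
for a in o: print(a)
row([.6183,.0231,.035],90)"
```

```text
((array([0.61930341, 0.02404841]), 0.02780913734436035), array([161., 135.,  69.]), np.float64(0.07046094191578522))
row [-0.03  0.01  3.71] [-0.   -0.    0.01] to [0.618 0.023 0.035]
```

play_rows --pt "-0.02 0.02 0.7 0 0 0 0.82" --pt "-0.02 0.02 1.5 0 0 0 0.82" --pt "-0.02 0.02 2.3 0 0 0 0.82" --pt "-0.02 0.02 3.0 0 0 0 0.82" --pt "-0.02 0.02 3.5 0 0 0 0.82" --pt "-0.02 0.02 3.68 0 0 0 0.82" --pt "-0.02 0.02 3.68 0 0 0 0.4" --pt "-0.02 0.02 3.68 0 0 0 0"

```text
clock: 36.0
tool_pos: [0.6206, 0.0233, 0.0385]
eef_rot: [179.8, 0.0, 90.0]
ft_force: [-0.1, -1.0, -2.1]
finger_gap: 0.0546
finger_force: 63.4
```

play_rows --pt "0 0 0 0 0 0 0" --pt "0 0 0 0 0 0 0" --pt "0 0 -0.1 0 0 0 0" --pt "0 0 -0.3 0 0 0 0" --pt "0 0 -0.4 0 0 0 0" --pt "0 0 -0.4 0 0 0 0"

```text
clock: 36.75
tool_pos: [0.6205, 0.023, 0.0623]
eef_rot: [179.9, 0.0, 90.0]
ft_force: [-0.1, -0.1, -1.9]
finger_gap: 0.0546
finger_force: 63.5
```

```bash
python3 -c "
from h import *
row([.6674,.0177,.037],90)"
```

```text
row [-0.09  0.78  0.42] [0.02 0.   0.  ] to [0.667 0.018 0.037]
```

play_rows --pt "-0.03 0.25 0 0 0 0 0" --pt "-0.06 0.55 0 0 0 0 0" --pt "-0.09 0.78 0 0 0 0 0" --pt "-0.09 0.78 0.15 0 0 0 0" --pt "-0.09 0.78 0.3 0 0 0 0" --pt "-0.09 0.78 0.38 0 0 0 0" --pt "-0.09 0.78 0.41 0 0 0 0" --pt "-0.09 0.78 0.41 0 0 0 0"

```text
clock: 37.75
tool_pos: [0.6643, 0.0178, 0.0368]
eef_rot: [-179.7, -0.0, 90.0]
ft_force: [-3.6, 0.1, 4.1]
finger_gap: 0.0546
finger_force: 64.5
```

play_rows --pt "0 0 0 0 0 0 0.6" --pt "0 0 0 0 0 0 0.9" --pt "0 0 0 0 0 0 0.9" --pt "0 0 -0.4 0 0 0 0.9" --pt "0 0 -1.2 0 0 0 0.9" --pt "0 0 -2.2 0 0 0 0.9" --pt "0 0 -3.2 0 0 0 0.9" --pt "0 0 -3.7 0 0 0 0.9"

```text
clock: 38.75
tool_pos: [0.6687, 0.0176, 0.2636]
eef_rot: [179.5, 0.0, 90.0]
ft_force: [0.7, -0.3, 0.5]
finger_gap: 0.0766
finger_force: 0.0
```

```bash
python3 -c "
from h import *
row([.459,.230,.26],90)"
```

```text
row [ 3.54 -3.49  0.03] [0.08 0.   0.  ] to [0.459 0.23  0.26 ]
```

play_rows --pt "0.5 -0.5 0 0 0 0 0.9" --pt "1.1 -1.1 0 0 0 0 0.9" --pt "1.7 -1.7 0 0 0 0 0.9" --pt "2.3 -2.3 0 0 0 0 0.9" --pt "2.9 -2.9 0 0 0 0 0.9" --pt "3.54 -3.49 0 0 0 0 0.9" --pt "3.54 -3.49 0 0 0 0 0.9" --pt "3.54 -3.49 0 0 0 0 0.9"

```text
clock: 39.75
tool_pos: [0.4574, 0.23, 0.2587]
eef_rot: [179.9, 0.0, 90.1]
ft_force: [0.4, -0.9, 0.2]
finger_gap: 0.077
finger_force: 0.0
```

```bash
python3 chk.py; python3 -c "
from h import *
row([.4594,.2302,.0325],90)"
```

```text
[0.7772 0.1069] 0.0267 [53. 53. 47.] 0.0773
[0.6721 0.1111] 0.0281 [ 67. 100. 158.] 0.0697
[0.664  0.0174] 0.0278 [175. 183.  76.] 0.0696
[ 0.6614 -0.0728] 0.028 [ 72. 135.  78.] 0.0697
[ 0.661  -0.1648] 0.0278 [169.  59.  52.] 0.0698
[ 0.5209 -0.01  ] 0.0342 [175. 174. 153.] 0.073
[ 0.4988 -0.2473] 0.0278 [ 67. 101. 159.] 0.0658
[ 0.4203 -0.2798] 0.0281 [ 73. 137.  79.] 0.0658
row [0.01 0.02 3.77] [ 0.01  0.   -0.01] to [0.459 0.23  0.032]
```

Board complete. Fetch the lid.

play_rows --pt "0.01 0.02 0.7 0 0 0 0.8" --pt "0.01 0.02 1.5 0 0 0 0.7" --pt "0.01 0.02 2.3 0 0 0 0.65" --pt "0.01 0.02 3.0 0 0 0 0.65" --pt "0.01 0.02 3.5 0 0 0 0.65" --pt "0.01 0.02 3.72 0 0 0 0.6" --pt "0.01 0.02 3.74 0 0 0 0.6" --pt "0.01 0.02 3.74 0 0 0 0"

```text
clock: 40.85
tool_pos: [0.4595, 0.2308, 0.0351]
eef_rot: [179.9, -0.0, 90.0]
ft_force: [0.3, -0.9, 0.4]
finger_gap: 0.0343
finger_force: 1.8
```

play_rows --pt "0 0 0 0 0 0 0" --pt "0 0 0 0 0 0 0" --pt "0 0 0 0 0 0 0" --pt "0 0 -0.2 0 0 0 0" --pt "0 0 -0.6 0 0 0 0" --pt "0 0 -1.2 0 0 0 0" --pt "0 0 -1.9 0 0 0 0" --pt "0 0 -2.6 0 0 0 0"

```text
clock: 41.85
tool_pos: [0.4567, 0.2304, 0.1907]
eef_rot: [-179.9, 0.0, 90.0]
ft_force: [0.0, 0.2, -3.3]
finger_gap: 0.032
finger_force: 60.0
```

play_rows --pt "0 0 -0.5 0 0 0 0" --pt "0 0 -0.9 0 0 0 0" --pt "0 0 -0.9 0 0 0 0"

```text
clock: 42.22
tool_pos: [0.4588, 0.2312, 0.2459]
eef_rot: [179.8, -0.1, 90.0]
ft_force: [-0.3, -0.3, -3.8]
finger_gap: 0.0321
finger_force: 60.1
```

Run:
```python
from h import *
print(readout.get_obs()['finger_gap'],readout.get_obs()['tool_pos'])
# tub centre: fit rim ring in top view
M=cam("top"); im,d=viewer.read_camera("top"); P=cloud("top",d,d>0,M)
Q=P[(abs(P[:,2]-.09)<.005)&(np.hypot(P[:,0]-.4437,P[:,1]+.2234)<.14)]
A=np.c_[2*Q[:,:2],np.ones(len(Q))]; s=np.linalg.lstsq(A,(Q[:,:2]**2).sum(1),rcond=None)[0]; print(len(Q),s[:2],circ(Q),np.median(Q[:,2]))
# lid in hand seen from top
Q=P[(P[:,2]>.2)&(P[:,2]<.27)]; L=P[(np.hypot(P[:,0]-.46,P[:,1]-.23)<.13)&(P[:,2]>.2)&(P[:,2]<.3)]
print(len(L),np.percentile(L[:,2],[5,50]))
row([.444,-.2234,.24],90); row([.444,-.2234,.104],90)
```

```text
0.0321114883350154 [0.45878183 0.23116815 0.24593755]
819 [ 0.44364294 -0.22554333] (array([ 0.44350992, -0.22606688]), 0.11773975372314453) 0.0894876302890617
6857 [0.23296257 0.23603174]
row [-7.57 -0.23  0.07] [ 0.01 -0.    0.  ] to [ 0.444 -0.223  0.24 ]
row [-7.57 -0.23  2.33] [ 0.01 -0.    0.  ] to [ 0.444 -0.223  0.104]
```

play_rows --pt "-0.4 -0.02 0 0 0 0 0" --pt "-1.0 -0.04 0 0 0 0 0" --pt "-1.7 -0.06 0 0 0 0 0" --pt "-2.4 -0.08 0 0 0 0 0" --pt "-3.1 -0.1 0 0 0 0 0" --pt "-3.8 -0.12 0 0 0 0 0" --pt "-4.5 -0.14 0 0 0 0 0" --pt "-5.2 -0.16 0 0 0 0 0"

```text
clock: 43.28
tool_pos: [0.4467, -0.0822, 0.2417]
eef_rot: [-179.8, -0.1, 90.0]
ft_force: [0.2, 0.1, -3.2]
finger_gap: 0.0324
finger_force: 60.1
```

play_rows --pt "-0.7 -0.03 0 0 0 0 0" --pt "-1.3 -0.06 0 0 0 0 0" --pt "-1.9 -0.08 0 0 0 0 0" --pt "-2.3 -0.08 0 0 0 0 0" --pt "-2.4 -0.08 0.3 0 0 0 0" --pt "-2.4 -0.08 0.9 0 0 0 0" --pt "-2.4 -0.08 1.3 0 0 0 0" --pt "-2.4 -0.08 1.3 0 0 0 0"

```text
clock: 44.28
tool_pos: [0.4403, -0.2223, 0.1614]
eef_rot: [-179.5, -0.3, 90.0]
ft_force: [0.4, 0.8, -2.5]
finger_gap: 0.0325
finger_force: 60.0
```

play_rows --pt "0 0 0 0 0 0 0" --pt "0 0 0 0 0 0 0"

```text
clock: 44.52
tool_pos: [0.4447, -0.2256, 0.1671]
eef_rot: [179.9, 0.1, 90.0]
ft_force: [0.7, 0.0, -2.6]
finger_gap: 0.0319
finger_force: 60.1
```

```bash
python3 -c "
from h import *
row([.444,-.225,.105],90)
im,d=viewer.read_camera('wrist')
P=cloud('wrist',d,d>0); Q=P[(P[:,2]>.13)&(P[:,2]<.18)&(np.hypot(P[:,0]-.444,P[:,1]+.225)<.14)]; z=np.median(Q[:,2]);Q=Q[abs(Q[:,2]-z)<.006];print(z,circ(Q))"
```

```text
row [ 0.01 -0.01  1.03] [0.02 0.01 0.01] to [ 0.444 -0.225  0.105]
0.1581086426554797 (array([ 0.44526181, -0.22620491]), 0.12084161376953124)
```

play_rows --pt "0.01 -0.02 0.3 0 0 0 0" --pt "0.01 -0.02 0.6 0 0 0 0" --pt "0.01 -0.02 0.75 0 0 0 0" --pt "0.01 -0.02 0.85 0 0 0 0" --pt "0.01 -0.02 0.93 0 0 0 0" --pt "0.01 -0.02 0.98 0 0 0 0" --pt "0.01 -0.02 0.98 0 0 0 0"

```text
clock: 45.45
tool_pos: [0.4429, -0.2251, 0.1077]
eef_rot: [180.0, 0.0, 90.0]
ft_force: [-0.6, 1.0, -0.0]
finger_gap: 0.0321
finger_force: 60.4
```

play_rows --pt "0 0 0.03 0 0 0 0" --pt "0 0 0.03 0 0 0 0"

```text
clock: 45.7
tool_pos: [0.443, -0.2251, 0.1077]
eef_rot: [180.0, 0.0, 90.0]
ft_force: [-4.3, 2.9, 12.0]
finger_gap: 0.0324
finger_force: 61.6
```

play_rows --pt "0 0 -0.01 0 0 0 0.6" --pt "0 0 -0.01 0 0 0 0.8" --pt "0 0 -0.01 0 0 0 0.8" --pt "0 0 -0.5 0 0 0 0.9" --pt "0 0 -1.2 0 0 0 0.9" --pt "0 0 -2.0 0 0 0 0.9" --pt "0 0 -2.8 0 0 0 0.9" --pt "0 0 -2.8 0 0 0 0.9"

```text
clock: 46.7
tool_pos: [0.4454, -0.2266, 0.2783]
eef_rot: [179.5, 0.3, 90.0]
ft_force: [0.4, -0.4, 0.3]
finger_gap: 0.0767
finger_force: 0.0
```

Run:
```python
from h import *
M=cam("wrist");im,d=viewer.read_camera("wrist")
P=cloud("wrist",d,d>0,M); I=np.hypot(P[:,0]-.444,P[:,1]+.225)<.13
for lo,hi in((.092,.106),(.122,.136)):
    Q=P[I&(P[:,2]>lo)&(P[:,2]<hi)]; print(len(Q),circ(Q),np.median(Q[:,2]),np.linalg.lstsq(np.c_[Q[:,:2],np.ones(len(Q))],Q[:,2],rcond=None)[0])
row([.5275,.4136,.26],90)
```

```text
71862 (array([ 0.44326889, -0.22570683]), 0.12089962768554688) 0.09875204055329603 [-0.00052227 -0.00075743  0.09881458]
1662 (array([ 0.44324716, -0.22550368]), 0.01688399124145508) 0.12850369122219354 [ 0.00159815 -0.03648983  0.11940889]
row [10.65  1.4   0.24] [0.04 0.02 0.  ] to [0.528 0.414 0.26 ]
```

Lid seated: top 98.8 mm, level, centred. Now the plant.

play_rows --pt "0.7 0.1 0 0 0 0 1" --pt "1.5 0.2 0 0 0 0 1" --pt "2.4 0.3 0 0 0 0 1" --pt "3.3 0.4 0 0 0 0 1" --pt "4.1 0.5 0 0 0 0 1" --pt "5.0 0.6 0 0 0 0 1" --pt "5.9 0.7 0 0 0 0 1" --pt "6.8 0.85 0 0 0 0 1"

```text
clock: 47.75
tool_pos: [0.492, 0.1846, 0.2709]
eef_rot: [-179.8, 0.1, 90.0]
ft_force: [0.2, -0.3, 0.4]
finger_gap: 0.0854
finger_force: 0.0
```

play_rows --pt "0.8 0.1 0 0 0 0 1" --pt "1.6 0.2 0 0 0 0 1" --pt "2.4 0.3 0 0 0 0 1" --pt "3.2 0.45 0 0 0 0 1" --pt "3.85 0.55 0.2 0 0 0 1" --pt "3.85 0.55 0.24 0 0 0 1" --pt "3.85 0.55 0.24 0 0 0 1"

```text
clock: 48.62
tool_pos: [0.5252, 0.413, 0.2563]
eef_rot: [-179.8, 0.2, 90.0]
ft_force: [-0.1, -0.4, -1.2]
finger_gap: 0.0857
finger_force: 0.0
```

```bash
python3 chk.py
python3 - <<'E'
from h import *
M=cam("wrist");im,d=viewer.read_camera("wrist")
P=cloud("wrist",d,d>0,M)
Q=P[(P[:,2]>.055)&(P[:,2]<.1)&(np.hypot(P[:,0]-.527,P[:,1]-.413)<.06)]
print(len(Q),circ(Q)); row([*circ(Q)[0],.0315],90)
E
```

```text
[0.7765 0.1067] 0.0267 [50. 50. 44.] 0.0773
[0.6712 0.1118] 0.0283 [ 64.  96. 151.] 0.0696
[0.6637 0.0175] 0.0279 [167. 175.  73.] 0.0694
[ 0.6614 -0.0727] 0.0281 [ 68. 128.  74.] 0.0694
[ 0.6612 -0.1644] 0.0282 [161.  56.  49.] 0.0697
[ 0.5201 -0.0098] 0.0343 [168. 167. 146.] 0.073
4475 (array([0.52764569, 0.41376138]), 0.02974232864379883)
row [0.02 0.02 3.79] [-0.    0.01 -0.01] to [0.528 0.414 0.032]
```

play_rows --pt "0.02 0.03 0.7 0 0 0 1" --pt "0.02 0.03 1.5 0 0 0 1" --pt "0.02 0.03 2.3 0 0 0 1" --pt "0.02 0.03 3.0 0 0 0 1" --pt "0.02 0.03 3.5 0 0 0 1" --pt "0.02 0.03 3.78 0 0 0 1" --pt "0.02 0.03 3.78 0 0 0 0.5" --pt "0.02 0.03 3.78 0 0 0 0"

```text
clock: 49.78
tool_pos: [0.5294, 0.416, 0.0344]
eef_rot: [179.9, -0.1, 90.0]
ft_force: [1.8, 1.6, -2.9]
finger_gap: 0.0588
finger_force: 64.7
```

play_rows --pt "0 0 0 0 0 0 0" --pt "0 0 0 0 0 0 0" --pt "0 0 -0.2 0 0 0 0" --pt "0 0 -0.7 0 0 0 0" --pt "0 0 -1.4 0 0 0 0" --pt "0 0 -2.2 0 0 0 0" --pt "0 0 -3.0 0 0 0 0" --pt "0 0 -3.8 0 0 0 0"

```text
clock: 50.78
tool_pos: [0.5275, 0.4151, 0.2618]
eef_rot: [-180.0, 0.0, 90.0]
ft_force: [-0.1, 0.8, -3.4]
finger_gap: 0.0588
finger_force: 65.2
```

play_rows --pt "0 0 -0.2 0 0 0 0" --pt "0 0 -0.2 0 0 0 0"

```text
clock: 51.02
tool_pos: [0.528, 0.4153, 0.2722]
eef_rot: [180.0, -0.0, 90.0]
ft_force: [-0.5, 0.5, -4.2]
finger_gap: 0.0586
finger_force: 65.2
```

```bash
python3 -c "
from h import *
print(readout.get_obs()['finger_gap'],readout.get_obs()['tool_pos'])
row([.437,-.292,.28],90)"
```

```text
0.058649738185775346 [0.52800608 0.41533476 0.27218658]
row [-11.79  -1.52  -0.13] [ 0. -0.  0.] to [ 0.437 -0.292  0.28 ]
```

play_rows --pt "-0.4 -0.05 0 0 0 0 0" --pt "-1.1 -0.15 0 0 0 0 0" --pt "-1.9 -0.25 0 0 0 0 0" --pt "-2.7 -0.35 0 0 0 0 0" --pt "-3.5 -0.45 0 0 0 0 0" --pt "-4.3 -0.55 0 0 0 0 0" --pt "-5.1 -0.65 0 0 0 0 0" --pt "-5.9 -0.75 0 0 0 0 0"

```text
clock: 52.02
tool_pos: [0.4807, 0.0598, 0.2686]
eef_rot: [-179.6, 0.0, 90.0]
ft_force: [0.0, -0.5, -3.7]
finger_gap: 0.0587
finger_force: 65.2
```

play_rows --pt "-0.8 -0.1 0 0 0 0 0" --pt "-1.6 -0.2 0 0 0 0 0" --pt "-2.4 -0.3 0 0 0 0 0" --pt "-3.2 -0.4 0 0 0 0 0" --pt "-4.0 -0.5 0 0 0 0 0" --pt "-4.8 -0.6 0 0 0 0 0" --pt "-5.5 -0.7 0 0 0 0 0" --pt "-5.88 -0.77 0 0 0 0 0"

```text
clock: 53.02
tool_pos: [0.4349, -0.2922, 0.2683]
eef_rot: [-179.7, -0.2, 89.9]
ft_force: [-0.0, 0.5, -3.9]
finger_gap: 0.0586
finger_force: 65.2
```

play_rows --pt "0 0 0.3 0 0 0 0" --pt "0 0 0.8 0 0 0 0" --pt "0 0 1.3 0 0 0 0" --pt "0 0 1.7 0 0 0 0" --pt "0 0 1.9 0 0 0 0" --pt "0 0 1.9 0 0 0 0"

```text
clock: 53.78
tool_pos: [0.4358, -0.2896, 0.1558]
eef_rot: [-179.8, -0.2, 90.1]
ft_force: [0.0, 0.0, -2.0]
finger_gap: 0.0589
finger_force: 65.2
```

```bash
python3 -c "
from h import *
row([.437,-.292,.127],90)"
```

```text
row [-0.04  0.02  0.48] [-0.04 -0.03  0.01] to [ 0.437 -0.292  0.127]
```

play_rows --pt "-0.03 0.01 0.2 0 0 0 0" --pt "-0.03 0.01 0.35 0 0 0 0" --pt "-0.03 0.01 0.42 0 0 0 0" --pt "-0.03 0.01 0.46 0 0 0 0" --pt "-0.03 0.01 0.46 0 0 0 0"

```text
clock: 54.4
tool_pos: [0.4378, -0.2933, 0.1306]
eef_rot: [180.0, 0.0, 90.0]
ft_force: [-0.2, -1.0, -3.9]
finger_gap: 0.0585
finger_force: 65.2
```

play_rows --pt "0 0 0.02 0 0 0 0" --pt "0 0 0.03 0 0 0 0"

```text
clock: 54.65
tool_pos: [0.4379, -0.2933, 0.129]
eef_rot: [180.0, 0.0, 90.0]
ft_force: [-0.2, 0.3, -3.0]
finger_gap: 0.0585
finger_force: 65.2
```

play_rows --pt "0 0 0.02 0 0 0 0" --pt "0 0 0.03 0 0 0 0" --pt "0 0 0.03 0 0 0 0"

```text
clock: 55.02
tool_pos: [0.4379, -0.2934, 0.1279]
eef_rot: [180.0, 0.0, 90.0]
ft_force: [-3.1, 2.0, 5.9]
finger_gap: 0.0586
finger_force: 65.7
```

Contact; release, rise and retreat to view.

play_rows --pt "0 0 0 0 0 0 0.7" --pt "0 0 0 0 0 0 1" --pt "0 0 0 0 0 0 1" --pt "0 0 0 0 0 0 1" --pt "0 0 -0.5 0 0 0 1" --pt "0 0 -1.2 0 0 0 1" --pt "0 0 -2.0 0 0 0 1" --pt "0 0 -2.8 0 0 0 1"

```text
clock: 56.02
tool_pos: [0.4376, -0.2931, 0.2962]
eef_rot: [-180.0, -0.0, 90.0]
ft_force: [0.5, -0.5, 0.2]
finger_gap: 0.0854
finger_force: 0.0
```

Run:
```python
from h import *
M=cam("wrist");im,d=viewer.read_camera("wrist")
P=cloud("wrist",d,d>0,M); I=np.hypot(P[:,0]-.4435,P[:,1]+.2255)<.13
for lo,hi in((.092,.106),(.123,.131),(.155,.17),(.17,.22)):
    Q=P[I&(P[:,2]>lo)&(P[:,2]<hi)]; print(len(Q),circ(Q),np.median(Q[:,2]),Q[:,2].max())
```

```text
63663 (array([ 0.44316998, -0.22550227]), 0.12092972564697266) 0.09872873709758528 0.10594275485639704
1924 (array([ 0.43858365, -0.25088727]), 0.04223390197753906) 0.12846367634778716 0.13097735906040958
1463 (array([ 0.43854895, -0.29529559]), 0.030006784439086914) 0.16236046632046952 0.16993179545216397
4689 (array([ 0.43846567, -0.29520862]), 0.028860042572021485) 0.18136200159557264 0.19442054690457114
```

play_rows --pt "-0.8 -0.3 0 0 0 0 1" --pt "-1.6 -0.6 0 0 0 0 1" --pt "-2.4 -0.9 0 0 0 0 1" --pt "-3.2 -1.2 0 0 0 0 1" --pt "-4.0 -1.5 0 0 0 0 1" --pt "-4 -1.5 0 0 0 0 1" --pt "-4 -1.5 0 0 0 0 1" --pt "-4 -1.5 0 0 0 0 1"

```text
clock: 57.08
tool_pos: [0.3484, -0.5321, 0.2948]
eef_rot: [180.0, -0.0, 90.1]
ft_force: [-1.0, -0.2, 0.3]
finger_gap: 0.0854
finger_force: 0.0
```

```bash
python3 chk.py; python3 -c "
from h import *
for c in ('top','scene'):
    im,d=viewer.read_camera(c);cv2.imwrite(f'pics/{c}9.png',im[:,:,::-1])"
```

```text
[0.7771 0.107 ] 0.0269 [49. 48. 43.] 0.0771
[0.672  0.1113] 0.0281 [ 62.  92. 146.] 0.0696
[0.6639 0.0171] 0.0282 [162. 169.  70.] 0.0696
[ 0.6618 -0.0727] 0.0279 [ 66. 124.  71.] 0.0699
[ 0.6613 -0.165 ] 0.0281 [156.  54.  47.] 0.0699
[ 0.5208 -0.0096] 0.0341 [162. 161. 140.] 0.0727
```

View pics/scene9.png

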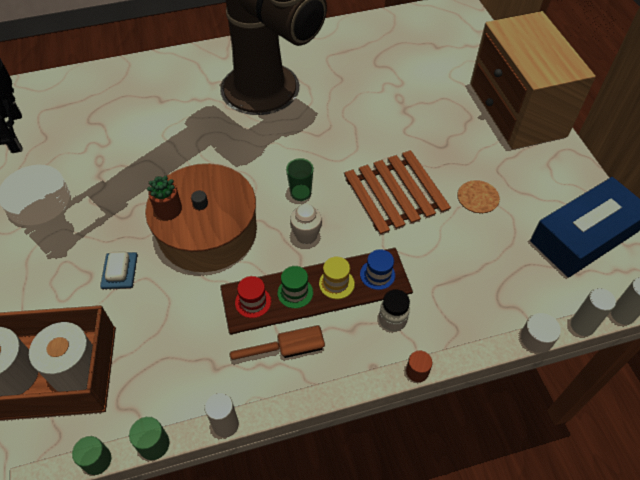

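The scene view shows all four jars upright on their own colours: red (252,296), green (295,287), yellow (337,277), blue (380,268). The lid is seated on the tub, with the plant at (163,195) beside the knob at (200,199). Handing in.

```bash
python3 -c "
from cell import close_job
print(close_job())"
```

```text
the job is handed in; nothing more can be done
None
```

I handed the job in at about 57 s: all four jars stand upright on their own colours (the yellow one was knocked aside mid-run and I put it back), the lid is level on the tub, and the plant stands beside the knob; the hand-in returned no verdict.

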